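Press the ladle's grip home with the bar clamp

ROBOT

A 6-joint arm with a two-finger parallel gripper is mounted at the origin on the work surface. World frame = base frame: x ahead of the robot, y to its left, z up, the work surface at z = 0. Lengths are in m, angles in rad, forces in N, time in s.
With the tool pointing down it reaches from about 0.3 to 0.825 m from the base axis. Payload 5.4 kg.
Tool frame: the origin (TCP) lies at the very end of the fingers, on their centre line; the grasp point (between the pads) lies 19 mm behind it; z points along the fingers, x is the direction in which the jaws open and shut, and the axes are right-handed (so a half turn about z gives the same grasp; the last joint's range is limited). The gripper opens to 92 mm and grips with 3 to 60 N. Pads are 20 mm wide; open, the fingers measure 128 mm over their backs; the gripper's body (75 mm by 189 mm) begins 69 mm behind the grasp point.
Start: joints at [1.078, 0.158, 1.597, -0, 1.386, -0.21], TCP at [0.16, 0.552, 0.177] pointing down, gripper open.
Joint ranges: [-2.91, 2.91], [-0.94, 2.29], [0.18, 2.7], [-1.29, 4.43], [0.17, 2.64], [-3, 3]. Speed limits (rad/s): [2.57, 2.57, 3.14, 3.14, 3.14, 3.14].

INTERFACE

Orientations are given as a rotation vector (axis times angle).
In Python, from workcell import bot gives the robot as it stands. Calls block until the motion is done:
- bot.goto(position, orientation): joint-space move of the TCP to a pose.
- bot.line_to(position, rot=None, max_speed=0.15): straight line of the TCP; rot=None keeps the orientation; max_speed is the mean speed in m/s.
- bot.set_joints(angles): joint-space move.
- bot.set_gripper(opening, newtons=None): opening from 0.0 (shut) to 1.0 (fully open); newtons is the grip in N (None keeps the last); returns when the fingers have stopped.
- bot.hold(seconds).
- bot.inverse_kinematics(position, orientation): joint angles nearest the present ones, or None.
- bot.read_camera(name): name is "side" or "top" or "wrist"; returns a dict with "pixels" (480x640x3 uint8, blue, green, red), "fx", "fy", "cx", "cy" (pixels), "k1" (the pictures are not rectified: a ray, as slopes to the right and down, at radius r is drawn at 1 + k1 r^2 times it, then the intrinsics apply), "R" (3x3) and "t" (3): a world point X has camera coordinates R X + t. Camera axes: x right, y down, z forward; pixel columns grow to the right and rows downward; lengths in m; the calibration is good to about 2 mm. A picture is of the moment at which its call begins. There is no depth.
A pose or a line that the arm cannot do raises bot.MotionError and nothing moves.
- bot.job_done(): hands the job in, once; it reports no verdict.
Readings, each from a call of its own:
- bot.current_clock(): time.
- bot.current_joints(): joint angles.
- bot.current_joint_vel(): joint speeds.
- bot.current_effort(): joint torques, N m.
- bot.current_ee_pos(): TCP position.
- bot.current_tool_rot(): TCP orientation.
- bot.current_contact_force(): force on the tool from outside, world axes, zero at the start.
- bot.current_ft_torque(): the same for the moment, N m.
- bot.current_opening(): opening from 0.0 (shut) to 1.0 (fully open).
Only numpy, scipy, OpenCV 4.12 (cv2) and the standard library are available. Lean on these libraries where they do the work, as an engineer would, in place of code of your own. Each camera call takes 0.05 s, during which the arm holds its last target.

TASK

The ladle's wooden grip has worked loose: pump the green trigger of the bar clamp until its jaw has pushed the grip fully home against the steel collar and squeezes it there firmly, feeling for the trigger stiffening so that the wood is not crushed. Then pinch the green release lever against its post and slide the jaw fully back, and let go. Leave the ladle to the clamp (do not push its grip yourself), and leave the bowls, jar and tongs where they are.

Things in the scene. Friction and masses are not known exactly. Their poses are not given: they have to be found in the camera images.
- clamp: Grey and steel bar clamp (ratchet press) fixed on the counter. Origin on the counter under the middle of its pump head; x runs along the bar from pump head to ladle (the way the jaw advances), z up. Bed plate 90 mm wide, 12 thick, x -70 to 360 mm. Pump head x -50 to 50 mm, 60 wide, 85 high, ears and pin to 114 mm. A toothed bar, up to 70 mm high, sticks out behind it under the trigger.
- ladle: Steel ladle held in a grey tail stop (90 mm wide, 95 high) on the clamp's bed, lying along the clamp's x axis, 75 mm above the counter. Fixed, but set differently each time: its origin lies on the clamp's x axis, 10 mm behind to 12 mm ahead of the clamp's origin, axes parallel. Cup centred at x = 447 mm in its frame.
- collar (a point): Near face of the ladle's fixed steel collar (34 mm across), on the ladle's axis 75 mm above the counter, at x = 300 mm in the ladle's frame: the grip's front end meets it when home.
- clamp_trigger (a joint): Pump trigger: lever with a green pad. 0 = up at rest, 0.40 rad = down on its own stop; springs back up. A full stroke moves the jaw on about 10 mm (two 5 mm teeth), at first 1.5 mm or more of slack; let it fully up between strokes. It takes 3 N (top) to 5 N (bottom) with the jaw running free, about 9 to 10 N while pushing the grip along.
- trigger_pad (a point): Centre of the top face of the green trigger pad (40 mm along the clamp's x, 34 mm wide, smooth, at rest tilted 0.2 rad with its free end up); moves with the trigger. At rest 118 mm above the counter and at x = -87 mm in the clamp's frame. Push it straight down: it falls about 37 mm in a full stroke.
- trigger_pivot (a point): Trigger pivot, 99 mm high. FEEL: with the grip home the trigger stiffens (about 2.5 N per mm of pad fall, so push slowly) and stops short of its full stroke; a push of 15 to 16 N on the pad then squeezes firmly enough, over 20 N crushes the wood (jaw force = 3 x push, less the spring). If 15 N is felt only with the trigger down on its stop (0.38 rad or more), let it up and pump again.
- clamp_jaw (a joint): Travel of the moving jaw, m. 0 = fully back (end stop), grows to 0.078 as it advances to the ladle; 0.045 to 0.070 with the grip pressed home. Starts near 0.010. It drags with about 3 N. A ratchet lets it advance but stops it from going back unless the release lever is pinched.
- clamp_pad: Black rubber disc, 36 mm across, on the front of the jaw, 75 mm above the counter, that pushes the butt of the grip. Origin at the centre of its front face (in the clamp's frame x = 135 mm + jaw travel). It yields about 1 mm per 22 N.
- clamp_release (a joint): Green release lever on top of the jaw. It pivots at its foot, 99 mm above the counter, and leans away from a fixed dark post toward the clamp's -y. 0 = at rest, 0.20 rad = pinched fully against the post. The ratchet is free above about 0.13 rad. Pinching takes about 5 to 8 N; it springs back when let go.
- release_grip (a point): Where to pinch lever and post together, from above, fingers closing along the clamp's y: 135 mm above the counter, at x = 96 mm + jaw travel, y = 0 in the clamp's frame. Lever and post are 26 mm wide along x. Over both across y: 36 mm at rest, 29 mm when pinched (then evenly either side of this point). Then drag the jaw along the clamp's -x while pinching.
- release_post (a point): Centre of the top of the fixed dark post, 149 mm above the counter, 16 mm thick across the clamp's y (from -1.5 to +14.5 mm), 26 mm along x. The jaw block below it is 100 mm high, 50 mm wide across y and 45 mm long.
- ladle_grip: The ladle's wooden grip, a round bar 110 mm long and 28 to 32 mm thick along the clamp's x axis, sliding on the ladle's shank with about 10 N of friction. Origin at its centre. Fully home its centre is at x = 245 mm in the ladle's frame and its front end meets the steel collar; it starts 10 to 24 mm short of that.
- bowls: Three nested ceramic pinch bowls, 76 mm across, 54 mm high in all; origin under their centre. Leave them.
- jar: Smoked glass jar with a wire latch, 74 mm across, 99 mm high; origin under its centre. Leave it.
- tongs: Wooden tongs lying flat, 240 mm long, about 70 mm wide and 12 mm high; origin under their centre. Leave them.

How it is judged:
By the outcome, as a careful person would: the job done as asked, in the order asked, and still so for the second after the job is handed in, with the robot touching nothing.
It also fails if it takes over 56 s, if anything falls off the work surface, if the arm or the gripper's body presses on something with over 40 N, if the wrist force passes 120 N, or if a joint passes its speed limit or range.

## Working session

There is one attempt and no reset: what is moved stays moved. The work goes in short steps, each a Python script; the robot and the scene stay as the last script left them, time stands still between calls to the robot, and variables do not carry over. Pictures are saved under pics/ and viewed, and the job is handed in when it is done.

```bash
ls; mkdir -p pics; python3 - <<'E'
from workcell import bot
import cv2
for n in ["side","top","wrist"]:
    c=bot.read_camera(n); cv2.imwrite(f"pics/a_{n}.png",c["pixels"])
    print(n,c["fx"],c["fy"],c["cx"],c["cy"],c["k1"],c["R"],c["t"])
print(bot.current_clock(),bot.current_ee_pos(),bot.current_tool_rot(),bot.current_contact_force())
E
```

```text
pics
side 501.7951059034812 501.7951059034812 313.6865085525403 239.07287397198098 -0.08505224789454847 [[ 0.96894781 -0.24677453  0.01557171]
 [-0.17055873 -0.71262994 -0.68049121]
 [ 0.17902476  0.65670457 -0.73259077]] [-0.52390136  0.17561452  0.63624521]
top 449.05821882374494 449.05821882374494 319.76808262117083 237.38828330269087 -0.09630175160476612 [[-0.01574263 -0.99982202  0.01039734]
 [-0.9911955   0.01423786 -0.13163877]
 [ 0.13146731 -0.01237814 -0.99124322]] [0.02768145 0.55154218 0.75745722]
wrist 421.3855056537925 421.3855056537925 322.78599480189223 242.75037647794835 -0.029918849920184683 [[ 2.78737272e-01  9.60367205e-01 -6.04236580e-04]
 [ 9.31072280e-01 -2.70080382e-01  2.45277388e-01]
 [ 2.35393167e-01 -6.89305379e-02 -9.69452752e-01]] [-0.57436723 -0.02950287  0.38924932]
0.15 [0.16022284 0.55165967 0.17655743] [ 2.51187220e+00  1.88577847e+00 -2.05919125e-03] [-0.17868932 -0.06967348 -0.95725078]
```

View pics/a_side.png

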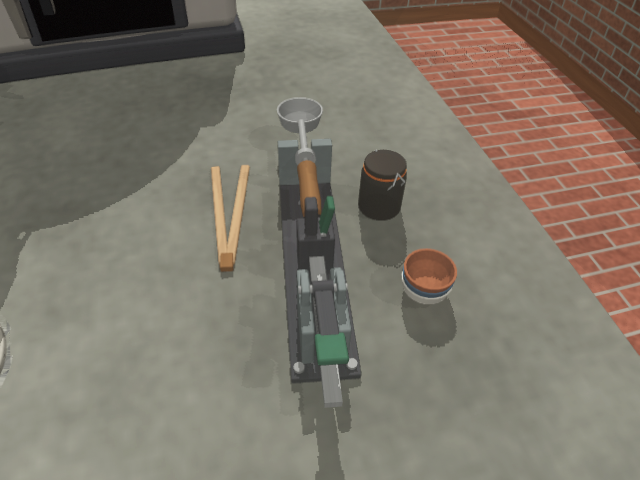

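View pics/a_top.png

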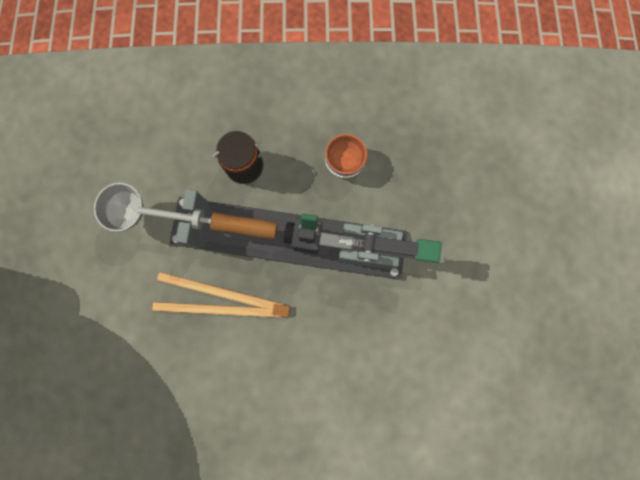

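View pics/a_wrist.png

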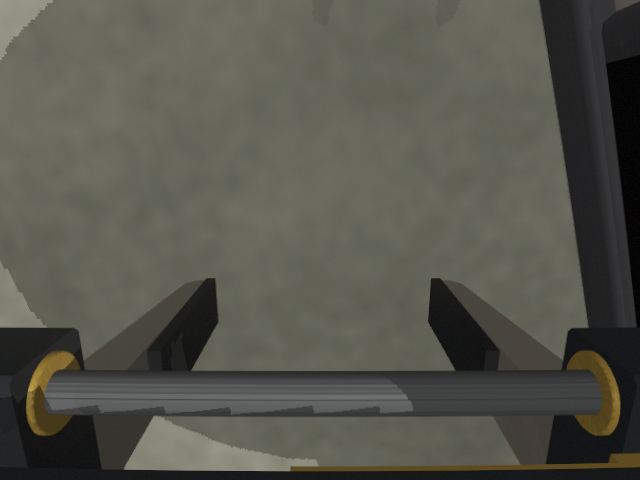

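The side and top views show the clamp running along roughly world +y. The trigger pad is at top (429,251) and side (331,348), the release lever at top (309,222), the grip at top (243,225), and the cup at top (119,207). The bowls and jar stand on the +x side and the tongs on the −x side. Next I'll measure.

```bash
cat > h.py <<'E'
from workcell import bot
import cv2, numpy as np
from scipy.spatial.transform import Rotation as Rot
def und(c,uv):
    uv=np.atleast_2d(np.asarray(uv,float)); K=np.array([[c["fx"],0,c["cx"]],[0,c["fy"],c["cy"]],[0,0,1]])
    return cv2.undistortPoints(uv[:,None],K,np.array([c["k1"],0,0,0,0.]))[:,0]
def ray(c,uv):
    n=und(c,uv); d=np.c_[n,np.ones(len(n))]@np.asarray(c["R"]); o=-np.asarray(c["R"]).T@np.asarray(c["t"])
    return o,d/np.linalg.norm(d,axis=1)[:,None]
def onz(c,uv,z):
    o,d=ray(c,uv); return o+d*((z-o[2])/d[:,2])[:,None]
def tri(c1,p1,c2,p2):
    A=np.zeros((3,3));b=np.zeros(3);L=[]
    for c,p in((c1,p1),(c2,p2)):
        o,d=ray(c,p); P=np.eye(3)-np.outer(d[0],d[0]); A+=P;b+=P@o; L.append((P,o))
    X=np.linalg.solve(A,b); return X,[np.linalg.norm(P@(X-o)) for P,o in L]
def proj(c,X):
    X=np.atleast_2d(X); r,_=cv2.Rodrigues(np.asarray(c["R"])); K=np.array([[c["fx"],0,c["cx"]],[0,c["fy"],c["cy"]],[0,0,1]])
    return cv2.projectPoints(X,r,np.asarray(c["t"],float),K,np.array([c["k1"],0,0,0,0.]))[0][:,0]
def blobs(img,hl,hu,amin=60):
    m=cv2.inRange(cv2.cvtColor(img,cv2.COLOR_BGR2HSV),hl,hu); 
    n,l,s,ce=cv2.connectedComponentsWithStats(m)
    return [(s[i],ce[i],(l==i)) for i in range(1,n) if s[i][4]>=amin]
E
python3 - <<'E'
from h import *
C={n:bot.read_camera(n) for n in("side","top")}
for n,c in C.items():
    np.save(f"cam_{n}.npy",c,allow_pickle=True)
    for nm,lo,hi in(("green",(60,90,30),(95,255,255)),("wood",(5,130,50),(20,255,255))):
        for s,ce,m in blobs(c["pixels"],lo,hi):
            cn=max(cv2.findContours(m.astype(np.uint8),0,2)[0],key=cv2.contourArea)
            print(n,nm,s,ce.round(1),[np.round(v,1) for v in cv2.minAreaRect(cn)])
for n,(x0,y0,w,h) in {"side":(260,180,140,105+90),"top":(160,180,300,110)}.items():
    k=min(800/w,600/h); cv2.imwrite(f"pics/b_{n}.png",cv2.resize(C[n]["pixels"][y0:y0+h,x0:x0+w],None,fx=k,fy=k,interpolation=2)[:600,:800]);print(n,k)
E
```

```text
side green [316 334  28  25 427] [329.1 346.1] [array([329.5, 346. ]), array([24., 27.]), np.float64(90.0)]
side wood [ 404    3  236  145 5187] [547.   62.6] [array([534.8,  57.7]), array([269.7,  61.2]), np.float64(29.9)]
side wood [606 142  25  10 140] [618.  146.7] [array([617.8, 146.2]), array([ 8.3, 23.9]), np.float64(84.8)]
side wood [626 152  14  10  95] [633.9 156. ] [array([632.9, 156.7]), array([ 8.8, 13. ]), np.float64(84.3)]
side wood [299 161  21  48 507] [308.1 181.7] [array([309.1, 184.7]), array([48. , 18.2]), np.float64(85.8)]
side wood [363 165  31  17  93] [377.4 176.9] [array([376.7, 175.7]), array([33.1,  8.3]), np.float64(25.8)]
side wood [623 165  17  11  79] [633.2 170.2] [array([631.8, 170.4]), array([ 8.2, 16.3]), np.float64(78.7)]
side wood [600 181  38  14 195] [617.  187.2] [array([618.2, 187.1]), array([10.2, 36.9]), np.float64(79.4)]
side wood [610 198  17  13  67] [617.3 204. ] [array([617.6, 203.1]), array([10.2, 16.7]), np.float64(76.0)]
side wood [600 216  23  11  97] [611.2 220.6] [array([611., 221.]), array([10., 22.]), np.float64(90.0)]
side woo
[... 6228 characters left out ...]
.]), np.float64(90.0)]
top wood [ 32  43  16   9 128] [39.6 47. ] [array([39.5, 47. ]), array([ 8., 15.]), np.float64(90.0)]
top wood [ 0 46  9  9 73] [ 3.8 49.8] [array([ 4., 50.]), array([8., 8.]), np.float64(90.0)]
top wood [ 326  134   41   40 1276] [345.9 153.6] [array([345.8, 153.3]), array([39.6, 38.9]), np.float64(45.0)]
top wood [221 148  37  24 153] [243. 164.] [array([241.4, 162.4]), array([15.3, 38.6]), np.float64(66.2)]
top wood [ 210  213   67   25 1078] [243.2 225.5] [array([243.2, 225.5]), array([65.6, 17.3]), np.float64(9.2)]
top wood [272 304  17  12 181] [280.  309.9] [array([280. , 309.5]), array([11., 16.]), np.float64(90.0)]
side 3.076923076923077
top 2.6666666666666665
```

```bash
sleep 1
```

```text
(no output)
```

View pics/b_side.png

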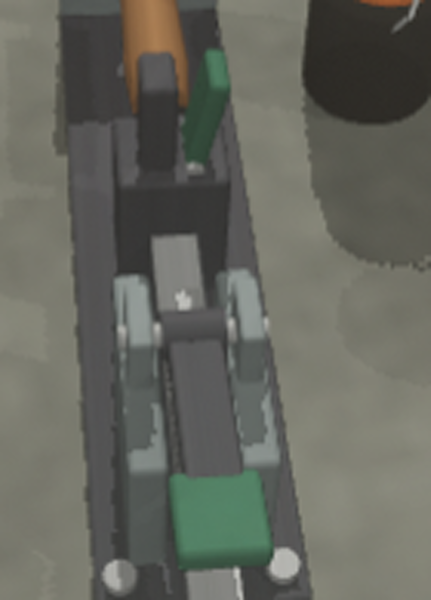

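View pics/b_top.png

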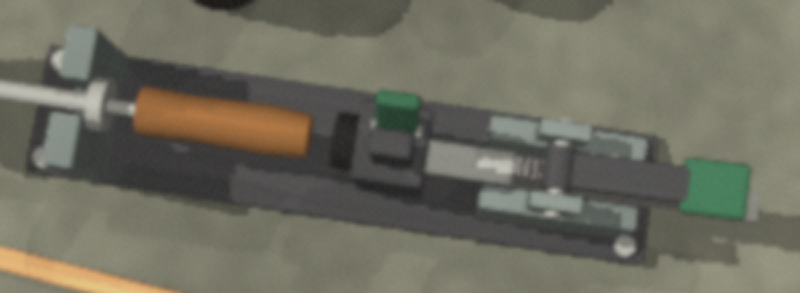

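```bash
python3 - <<'E'
from h import *
s=np.load("cam_side.npy",allow_pickle=True).item();t=np.load("cam_top.npy",allow_pickle=True).item()
cs=lambda x,y:np.array([260+x/3.077,180+y/3.077]); ct=lambda x,y:np.array([160+x/2.667,180+y/2.667])
print("pad tri",tri(t,ct(716,188),s,cs(221,514)), "pad z.118 top",onz(t,ct(716,188),.118),"side",onz(s,cs(221,514),.118))
m=[b for b in blobs(t["pixels"],(5,130,50),(20,255,255)) if abs(b[1][0]-243)<5 and b[1][1]>200][0][2]
ys,xs=np.nonzero(m); g=onz(t,np.c_[xs,ys],.075); c=g.mean(0); u,sv,v=np.linalg.svd(g-c,full_matrices=False); d=v[0]*np.sign(v[0][1]); print("grip",c,d,np.degrees(np.arctan2(d[1],d[0])), "ext",np.ptp((g-c)@d), ((g-c)@d).min(),((g-c)@d).max())
print("post top",onz(t,ct(392,147),.149),"lever top z.15",onz(t,ct(398,104),.149))
print("collar z75",onz(t,ct(107,105),.075))
print("cup",onz(t,[119,207],.09))
for p in((62,60),(42,157),(625,246)):print("bolt",onz(t,ct(*p),.016))
for p in((119,575),(284,565)):print("bolt s",onz(s,cs(*p),.016))
print("post side",onz(s,cs(157,62),.149))
E
```

```text
pad tri (array([ 0.519009  , -0.15311904,  0.11527059]), [np.float64(0.0011934501460987479), np.float64(0.0011934501460987206)]) pad z.118 top [[ 0.51754842 -0.15223015  0.118     ]] side [[ 0.51966378 -0.1547124   0.118     ]]
grip [0.56883085 0.1488891  0.075     ] [ 1.72651983e-01  9.84982890e-01 -1.58475224e-27] 80.05795313724448 ext 0.11150832779361519 -0.05563515595832334 0.05587317183529185
post top [[0.54069925 0.04009957 0.149     ]] lever top z.15 [[0.56543214 0.03638035 0.149     ]]
collar z75 [[0.58052546 0.22241368 0.075     ]]
cup [[0.60141605 0.35830322 0.09      ]]
bolt [[0.62311296 0.26986745 0.016     ]]
bolt [[0.55564307 0.28195822 0.016     ]]
bolt [[ 0.48925514 -0.11439143  0.016     ]]
bolt s [[ 0.49129755 -0.11529452  0.016     ]]
bolt s [[ 0.55922533 -0.12727148  0.016     ]]
post side [[0.54609514 0.04469611 0.149     ]]
```

```bash
cat >> h.py <<'E'
A=np.radians(80.6); D=np.array([np.cos(A),np.sin(A),0]); Y=np.array([-np.sin(A),np.cos(A),0]); Z=np.array([0,0,1.])
O=np.array([.5185,-.1535,0])+.087*D
def W(x,y,z): return O+x*D+y*Y+z*Z
def ori(th=0,sg=1):
    z=-Z*np.cos(th)+D*np.sin(th); x=sg*Y; y=np.cross(z,x); return Rot.from_matrix(np.c_[x,y,z]).as_rotvec()
TH=.3
E
python3 - <<'E'
from h import *
print(O)
for sg in(1,-1):
    for p,o in((W(-.0775,0,.16),ori(TH,sg)),(W(-.0775,0,.08),ori(TH,sg)),(W(.15,0,.116),ori(0,sg)),(W(.09,0,.116),ori(0,sg))):
        q=bot.inverse_kinematics(p,o); print(sg,None if q is None else np.round(q,2))
s=np.load("cam_side.npy",allow_pickle=True).item();t=np.load("cam_top.npy",allow_pickle=True).item()
im=t["pixels"].copy()
for p in[W(-.087,0,.118),W(-.07,.045,.012),W(-.07,-.045,.012),W(.36,.045,.012),W(.36,-.045,.012),W(.108,.0065,.149),W(.3,0,.075),W(.22,0,.075),W(.447,0,.09)]:
    u=proj(t,p)[0]; cv2.circle(im,tuple(int(round(a)) for a in u),1,(0,0,255),-1)
cv2.imwrite("pics/c.png",cv2.resize(im[150:310,80:470],None,fx=2.05,fy=2.05,interpolation=2))
E
```

```text
[ 0.53270936 -0.06766822  0.        ]
1 [-0.68  0.15  1.67  0.26  1.47  2.58]
1 [-0.68  0.24  1.74  0.27  1.32  2.54]
1 None
1 None
-1 [-0.68  0.15  1.67  0.26  1.47 -0.56]
-1 [-0.68  0.24  1.74  0.27  1.32 -0.6 ]
-1 [-0.07  0.18  1.7  -0.    1.26  0.09]
-1 [-0.18  0.14  1.74 -0.    1.26 -0.02]
```

View pics/c.png

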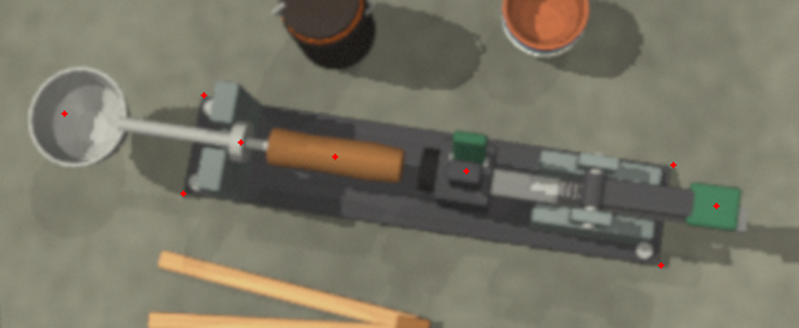

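The overlay agrees to about 1–2 mm: pad dot at (716,206), post dot at (466,171). I'll close the gripper and go above the trigger.

```bash
python3 - <<'E'
from h import *
t0=bot.current_clock()
bot.goto(W(-.0775,0,.19),ori(TH,-1)); t1=bot.current_clock()
bot.set_gripper(0.0,20); t2=bot.current_clock()
bot.line_to(W(-.0775,0,.135)); t3=bot.current_clock()
print(t0,t1,t2,t3,bot.current_ee_pos()-W(-.0775,0,.135),bot.current_opening())
for i in range(4): print(bot.current_contact_force(),bot.current_clock())
c=bot.read_camera("side"); cv2.imwrite("pics/d_side.png",cv2.resize(c["pixels"][180:420,220:440],None,fx=2.5,fy=2.5,interpolation=2))
c=bot.read_camera("top"); cv2.imwrite("pics/d_top.png",cv2.resize(c["pixels"][160:340,220:500],None,fx=2.8,fy=2.8,interpolation=2))
E
```

```text
0.25 3.0583 4.4083 4.925 [1.36167028e-04 2.29235785e-06 3.33880762e-04] 0.0031668597370756594
[-0.12871976  0.15939493  1.17062943] 4.925
[-0.12871976  0.15939493  1.17062943] 4.925
[-0.12871976  0.15939493  1.17062943] 4.925
[-0.12871976  0.15939493  1.17062943] 4.925
```

View pics/d_side.png

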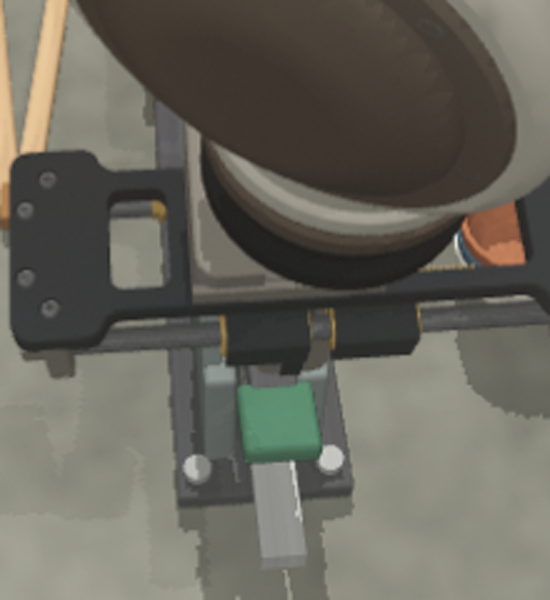

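View pics/d_top.png

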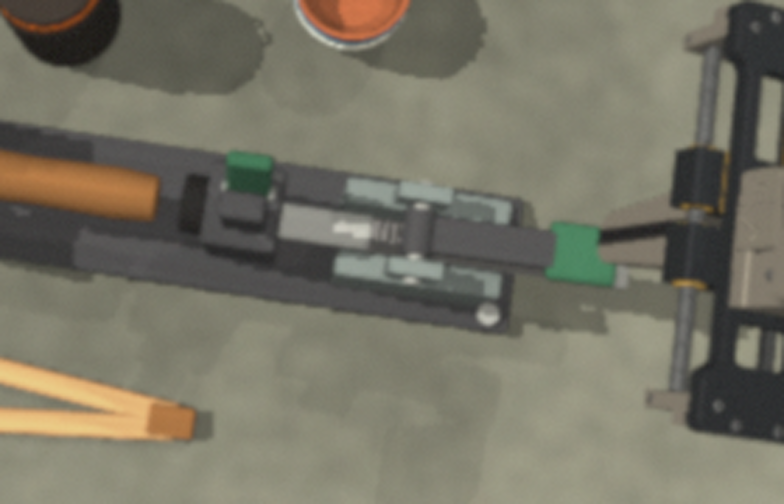

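```bash
python3 - <<'E'
from h import *
s=np.load("cam_side.npy",allow_pickle=True).item();t=np.load("cam_top.npy",allow_pickle=True).item()
p=bot.current_ee_pos(); R=Rot.from_rotvec(bot.current_tool_rot()).as_matrix(); print(R.round(2))
for nm,l in(("tcp",(0,0,0)),("y+",(0,.01,0)),("y-",(0,-.01,0)),("x+",(.018,0,0)),("x-",(-.018,0,0)),("z-.08",(0,0,-.08))):
    X=p+R@np.array(l); print(nm,((X-O)@D*1000).round(1),(X[2]*1000).round(1),"side",((proj(s,X)[0]-[220,180])*2.5).round(),"top",((proj(t,X)[0]-[220,160])*2.8).round())
E
```

```text
[[ 0.99 -0.16  0.05]
 [-0.16 -0.94  0.29]
 [ 0.   -0.29 -0.96]]
tcp -77.9 136.4 side [278. 375.] top [578. 244.]
y+ -87.5 133.4 side [280. 398.] top [594. 247.]
y- -68.4 139.3 side [276. 352.] top [563. 241.]
x+ -77.9 136.4 side [320. 372.] top [582. 212.]
x- -77.9 136.4 side [236. 378.] top [574. 276.]
z-.08 -101.5 212.8 side [293. 316.] top [663. 234.]
```

```bash
python3 - <<'E'
from h import *
c=bot.read_camera("wrist"); cv2.imwrite("pics/e_w.png",c["pixels"])
p=bot.current_ee_pos(); R=Rot.from_rotvec(bot.current_tool_rot()).as_matrix(); print(p,W(-.0775,0,.135))
for l in((0,0,0),(0,.01,0),(0,-.01,0),(.018,0,0),(-.018,0,0)): print(l,proj(c,p+R@np.array(l))[0].round())
print("pad",proj(c,W(-.087,0,.118)))
c=bot.read_camera("top"); cv2.imwrite("pics/e_top.png",cv2.resize(c["pixels"][210:290,390:490],None,fx=7,fy=7,interpolation=2))
p=bot.current_ee_pos()
print((proj(c,p)-[390,210])*7)
E
```

```text
[ 0.52092696 -0.14478465  0.13645873] [ 0.5200516  -0.14412756  0.135     ]
(0, 0, 0) [320. 273.]
(0, 0.01, 0) [320. 291.]
(0, -0.01, 0) [320. 254.]
(0.018, 0, 0) [354. 273.]
(-0.018, 0, 0) [285. 273.]
pad [[318.05297294 288.36338787]]
[[255.66067567 260.64874208]]
```

View pics/e_w.png

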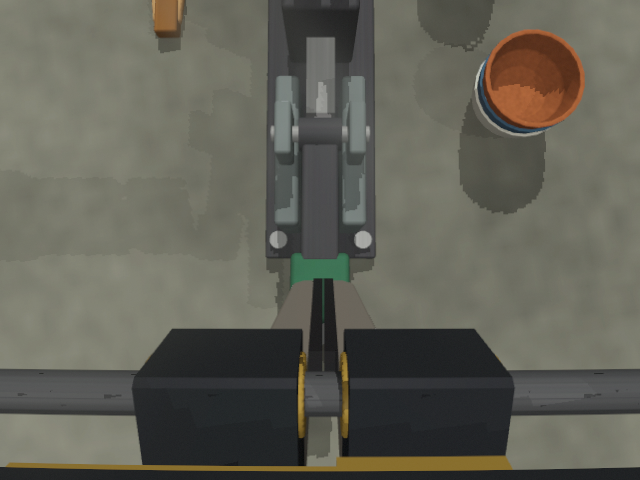

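View pics/e_top.png

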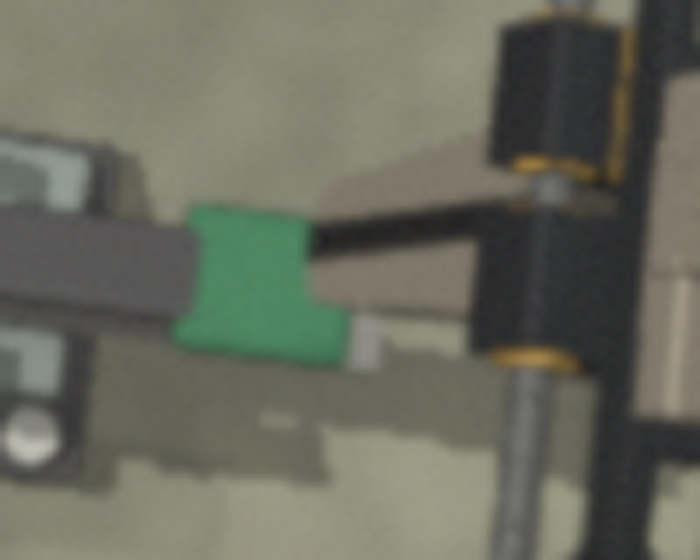

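```bash
python3 - <<'E'
from h import *
s=bot.read_camera("side");t=bot.read_camera("top");w=bot.read_camera("wrist")
cv2.imwrite("pics/f_side.png",cv2.resize(s["pixels"][290:390,280:400],None,fx=6,fy=6,interpolation=2))
pt=np.array([312,240])/7+[390,210]; pw=np.array([323,280.])
X,e=tri(t,pt,w,pw); p=bot.current_ee_pos(); R=Rot.from_rotvec(bot.current_tool_rot()).as_matrix()
print(X,e,"clampx",(X-O)@D,"tool frame",R.T@(X-p)); print("side proj",(proj(s,X)-[280,290])*6,"tcp side",(proj(s,p)-[280,290])*6)
print("camera in tool frame",R.T@(-w["R"].T@w["t"]-p), R.T@w["R"].T)
E
```

```text
[ 0.52143087 -0.14735309  0.17332319] [np.float64(0.0003992773169279718), np.float64(0.00039927731692818375)] clampx -0.08045693964331745 tool frame [ 0.00151431 -0.00849114 -0.03676524]
side proj [[323.30041138 132.49433029]] tcp side [[303.73576134 240.99213635]]
camera in tool frame [ 0.00141615 -0.06825179 -0.20808681] [[ 9.99998288e-01  4.42057147e-04  1.79679782e-03]
 [-8.66579634e-04  9.69854856e-01  2.43681774e-01]
 [-1.63491182e-03 -2.43682914e-01  9.69853579e-01]]
```

View pics/f_side.png

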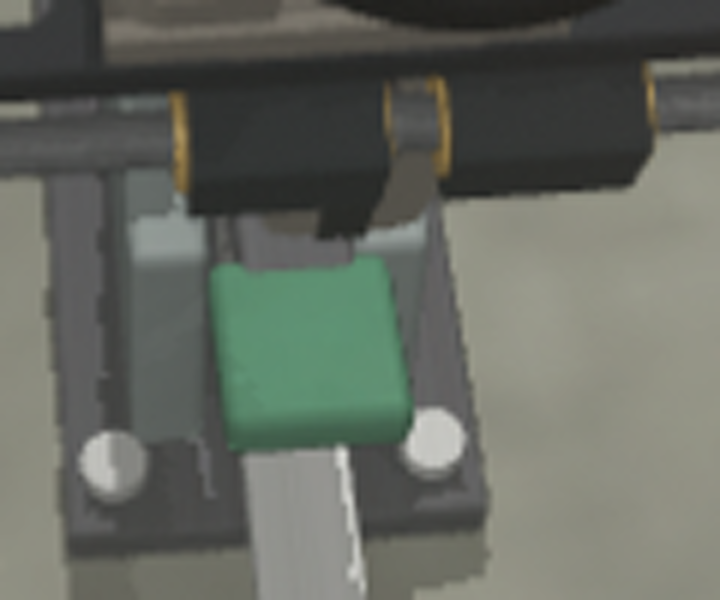

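Three views agree that the visible fingertips end about 37 mm short of the reported TCP: side crop (345,235), wrist (323,280) and top (434,245). I'll descend in small steps and let contact show which is right.

```bash
python3 - <<'E'
from h import *
print(bot.current_clock(),bot.current_ee_pos(),bot.current_joints())
f0=bot.current_contact_force()[2]; print(f0)
for z in np.arange(.131,.1099,-.004):
    bot.line_to(W(-.0775,0,z),max_speed=.08); f=bot.current_contact_force(); print(round(z,4),bot.current_clock(),bot.current_ee_pos().round(4),f.round(2))
    if f[2]-f0>2.5: break
c=bot.read_camera("side"); cv2.imwrite("pics/g_side.png",cv2.resize(c["pixels"][290:390,280:400],None,fx=6,fy=6,interpolation=2))
c=bot.read_camera("wrist"); cv2.imwrite("pics/g_w.png",c["pixels"])
E
```

```text
5.275 [ 0.52042509 -0.14441975  0.13568732] [-0.67516164  0.17246549  1.69814311  0.26357855  1.42499206 -0.57000412]
-0.1844501306503186
0.131 5.525 [ 0.5198 -0.144   0.1306] [-0.27  0.29 -0.72]
0.127 5.775 [ 0.5198 -0.1439  0.1266] [-0.23 -0.72  0.18]
0.123 6.025 [ 0.5198 -0.144   0.1226] [ 0.    0.13 -0.57]
0.119 6.275 [ 0.5198 -0.144   0.1187] [ 0.7  -0.13 -0.45]
0.115 6.525 [ 0.5198 -0.144   0.1146] [-0.   -0.44 -1.4 ]
0.111 6.775 [ 0.5198 -0.144   0.1107] [ 0.77  0.67 -0.02]
```

View pics/g_side.png

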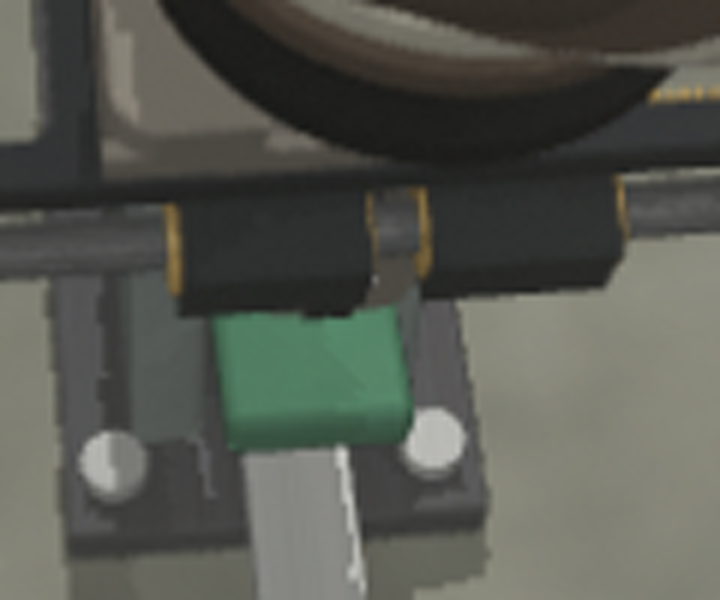

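Confirmed: there was no contact at TCP z = 0.111, where the stated geometry would already be touching the pad. I'll use the measured 37 mm tip offset and shift along the clamp so the tip edge lands at the pad centre.

```bash
cat >> h.py <<'E'
L=.037
def tip(x,y,z,th=0):  # TCP position putting the physical fingertip centre at clamp (x,y,z)
    zt=-Z*np.cos(th)+D*np.sin(th); return W(x,y,z)+L*zt
def pumpz(z): return tip(-.0775,0,z,TH)   # lowest edge at x=-.087, height z-.003
E
python3 - <<'E'
from h import *
bot.line_to(pumpz(.140)); f0=bot.current_contact_force()[2]
print(f0,bot.current_clock())
for z in np.arange(.134,.115,-.002):
    bot.line_to(pumpz(z),max_speed=.1); f=bot.current_contact_force(); print(round(z,4),bot.current_clock(),bot.current_ee_pos()[2].round(4),f.round(2))
    if f[2]>2.5: break
c=bot.read_camera("side"); cv2.imwrite("pics/h_side.png",cv2.resize(c["pixels"][290:390,280:400],None,fx=6,fy=6,interpolation=2))
E
```

```text
0.7431803713945149 7.125
0.134 7.375 0.0982 [-0.2   0.27 -0.36]
0.132 7.625 0.0966 [ 0.34  1.05 -0.46]
0.13 7.875 0.0945 [-0.95 -0.31 -0.37]
0.128 8.125 0.0925 [0.32 0.41 0.12]
0.126 8.375 0.0905 [ 0.22  0.63 -0.05]
0.124 8.625 0.0885 [ 0.84 -0.09 -0.28]
0.122 8.875 0.0865 [0.33 0.69 0.33]
0.12 9.125 0.0849 [0.44 0.54 2.71]
```

View pics/h_side.png

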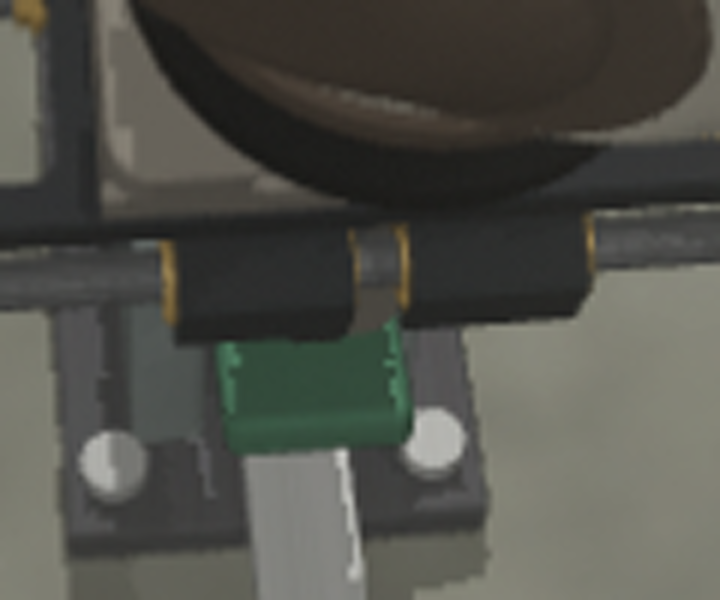

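Contact came at tip height 0.120, as predicted, so the offset is right. Starting to pump.

```bash
cat >> h.py <<'E'
def stroke(coarse=.004,fmax=11.5,zend=.083,zfine=.092,fine=.002,up=True,start=.122):
    z=start; log=[]; 
    while True:
        bot.line_to(pumpz(z),max_speed=.1); f=bot.current_contact_force()[2]; log.append((round(z*1000,1),round(f,1)))
        if f>fmax or z<=zend+1e-6: break
        z=max(z-(fine if z<=zfine+1e-6 else coarse),zend)
    print(log)
    if up: bot.line_to(pumpz(.128),max_speed=.15)
    print(bot.current_clock()); return log
E
python3 - <<'E'
from h import *
stroke(start=.118); stroke()
c=bot.read_camera("top"); cv2.imwrite("pics/i_top.png",cv2.resize(c["pixels"][180:290,160:460],None,fx=2.667,fy=2.667,interpolation=2))
E
```

```text
[(118.0, np.float64(3.0)), (114.0, np.float64(3.8)), (110.0, np.float64(5.0)), (106.0, np.float64(5.3)), (102.0, np.float64(2.7)), (98.0, np.float64(5.0)), (94.0, np.float64(5.4)), (90.0, np.float64(5.2)), (88.0, np.float64(6.4)), (86.0, np.float64(5.2)), (84.0, np.float64(6.2)), (83.0, np.float64(7.9))]
12.625
[(122.0, np.float64(1.4)), (118.0, np.float64(2.8)), (114.0, np.float64(4.2)), (110.0, np.float64(4.6)), (106.0, np.float64(5.0)), (102.0, np.float64(2.9)), (98.0, np.float64(5.4)), (94.0, np.float64(8.7)), (90.0, np.float64(9.4)), (88.0, np.float64(9.6)), (86.0, np.float64(8.7)), (84.0, np.float64(2.6)), (83.0, np.float64(4.9))]
16.325
```

View pics/i_top.png

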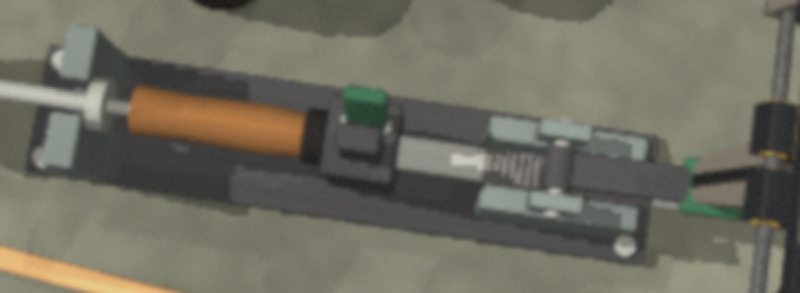

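```bash
cat >> h.py <<'E'
def feel(fmax,zend=.0825,start=.119,up=False,step=.0015,fast=.004):
    z=start; log=[]
    while True:
        bot.line_to(pumpz(z),max_speed=.08); f=bot.current_contact_force()[2]; log.append((float(round(z*1000,1)),float(round(f,1))))
        if f>fmax or z<=zend+1e-6: break
        z=max(z-(fast if f<7 else step),zend)
    print(log)
    if up: bot.line_to(pumpz(.128),max_speed=.15)
    print(bot.current_clock()); return log
E
python3 - <<'E'
from h import *
feel(12.0)
c=bot.read_camera("top"); cv2.imwrite("pics/j_top.png",cv2.resize(c["pixels"][180:290,160:460],None,fx=2.667,fy=2.667,interpolation=2))
E
```

```text
[(119.0, 3.4), (115.0, 5.4), (111.0, 8.3), (109.5, 8.2), (108.0, 8.6), (106.5, 9.2), (105.0, 9.4), (103.5, 9.3), (102.0, 8.7), (100.5, 8.0), (99.0, 8.1), (97.5, 7.8), (96.0, 8.6), (94.5, 8.9), (93.0, 8.2), (91.5, 9.9), (90.0, 9.7), (88.5, 9.9), (87.0, 9.7), (85.5, 9.5), (84.0, 9.3), (82.5, 11.3)]
21.8833
```

View pics/j_top.png

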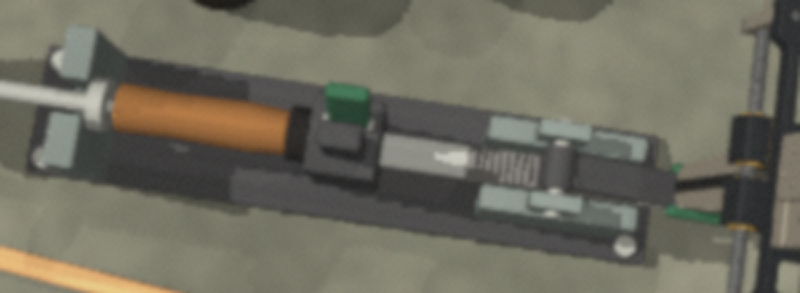

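```bash
cat >> h.py <<'E'
def favg(n=4,dt=.06):
    v=[]
    for _ in range(n): bot.hold(dt); v.append(bot.current_contact_force()[2])
    return float(np.mean(v)),float(np.std(v))
E
python3 - <<'E'
from h import *
bot.line_to(pumpz(.128),max_speed=.15)
log=feel(11.0,start=.118,step=.0012,fast=.002)
z=log[-1][0]/1000
print(z,favg(),bot.current_ee_pos()[2]+L*np.cos(TH),bot.current_clock())
E
```

```text
[(118.0, 3.0), (116.0, 4.5), (114.0, 7.1), (112.8, 9.1), (111.6, 8.6), (110.4, 8.9), (109.2, 8.4), (108.0, 8.1), (106.8, 9.1), (105.6, 8.7), (104.4, 9.0), (103.2, 9.3), (102.0, 9.9), (100.8, 9.3), (99.6, 7.8), (98.4, 7.8), (97.2, 8.4), (96.0, 9.3), (94.8, 8.9), (93.6, 8.8), (92.4, 9.2), (91.2, 9.9), (90.0, 11.7)]
28.1583
0.09 (11.103745565018752, 0.5205050746674181) 0.0911323521435354 28.3917
```

```bash
python3 - <<'E'
from h import *
z=.090
for i in range(8):
    f,s=favg(3,.05); print(round(z*1000,2),round(f,2),round(s,2),round((bot.current_ee_pos()[2]+L*np.cos(TH))*1000,2))
    if f>=15.0: break
    z-=min(.0008,max(.0003,(15.5-f)/2500)); bot.line_to(pumpz(z),max_speed=.02)
f,s=favg(6,.05); print("final",f,s,z,bot.current_clock())
E
```

```text
90.0 10.8 0.19 91.14
89.2 11.5 0.33 90.48
88.4 13.32 0.13 89.83
87.6 14.18 0.19 89.17
87.07 14.47 0.51 88.75
86.66 14.96 0.79 88.4
86.36 15.49 0.51 88.17
final 15.546347907878392 0.35565585298382074 0.08635909078374532 31.2417
```

15.5 N was reached at 0.35 rad, with a linear rise of about 2.3 N/mm and short of the 0.38 rad stop. Letting up and locating the lever and post.

```bash
python3 - <<'E'
from h import *
bot.line_to(pumpz(.165),max_speed=.15)
c=bot.read_camera("top"); np.save("cam_top2.npy",c,allow_pickle=True)
cv2.imwrite("pics/k_top.png",cv2.resize(c["pixels"][200:260,200:340],None,fx=5.7,fy=5.7,interpolation=2))
t=np.load("cam_top.npy",allow_pickle=True).item()
for cc in(t,c):
    for s,ce,m in blobs(cc["pixels"],(60,90,30),(95,255,255)):
        P=onz(cc,ce,.145)[0]-O; print(s,ce.round(1),(P@D).round(4),(P@Y).round(4))
print(bot.current_clock())
E
```

```text
[301 215  16  13 168] [308.6 220.9] 0.1087 -0.013
[415 240  26  22 418] [428.3 250.5] -0.0792 0.005
[279 211  15  14 170] [286.4 217.6] 0.1431 -0.0129
[416 240  23  22 208] [424.9 252.9] -0.0745 0.0095
31.9667
```

View pics/k_top.png

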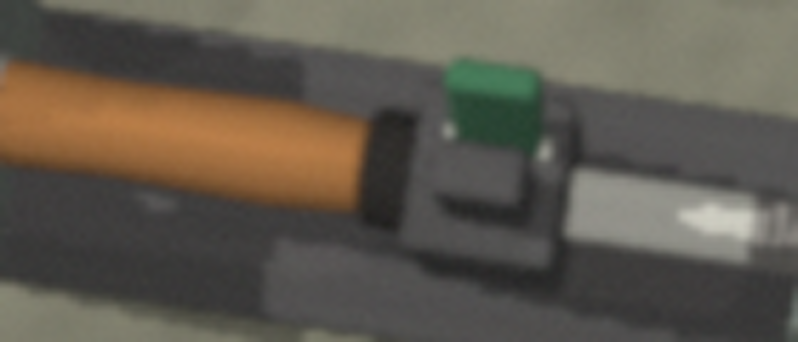

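```bash
python3 - <<'E'
from h import *
bot.set_gripper(0.65,20); print(bot.current_clock(),bot.current_opening())
bot.goto(tip(.143,0,.172),ori(0,-1)); print(bot.current_clock(),bot.current_ee_pos()-tip(.143,0,.172))
c=bot.read_camera("wrist"); np.save("cam_w.npy",c,allow_pickle=True)
im=c["pixels"].copy()
for p in[W(.143,.0145,.149),W(.143,-.0015,.149),W(.143,0,.135)]:
    u=proj(c,p)[0];print(u); cv2.circle(im,tuple(int(round(a)) for a in u),2,(0,0,255),-1)
cv2.imwrite("pics/l_w.png",im)
E
```

```text
32.9417 0.650722451551133
33.85 [-1.63672881e-05 -8.57696106e-04 -1.28670172e-04]
[289.24078094 280.01733742]
[322.24822539 280.01132493]
[319.35023248 271.0897684 ]
```

View pics/l_w.png

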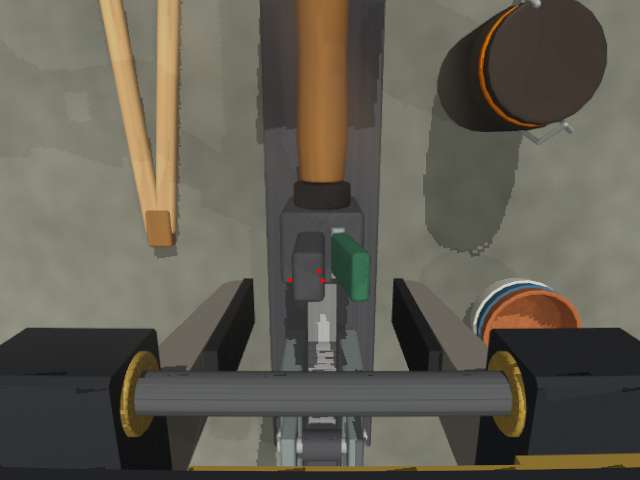

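```bash
python3 - <<'E'
from h import *
c=np.load("cam_w.npy",allow_pickle=True).item()
im=c["pixels"][220:310,270:390]; im=cv2.convertScaleAbs(im,alpha=2.0)
cv2.imwrite("pics/m.png",cv2.resize(im,None,fx=6,fy=6,interpolation=cv2.INTER_CUBIC))
E
```

```text
(no output)
```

View pics/m.png

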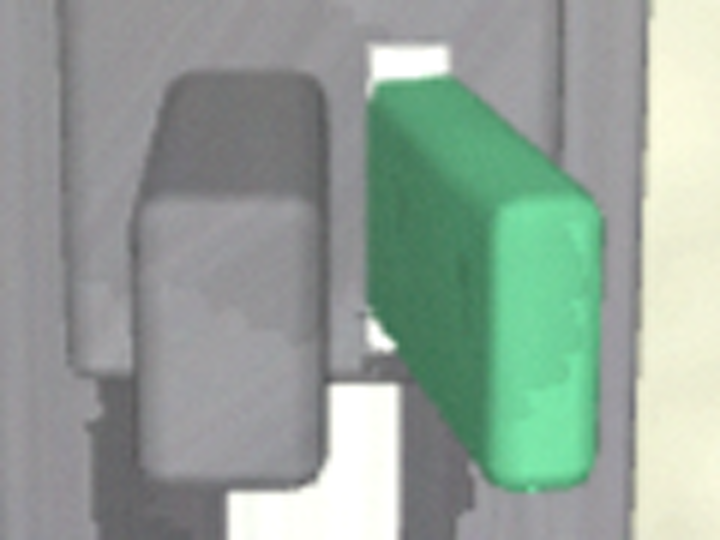

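The post top is centred at wrist (308,277). Relative to the finger midpoint the alignment is good to about 1 mm. Descending and pinching.

```bash
python3 - <<'E'
from h import *
bot.line_to(tip(.1446,.0005,.117),max_speed=.12)
f0=bot.current_contact_force(); print(bot.current_clock(),f0.round(2))
bot.set_gripper(0.2,25)
f=bot.current_contact_force(); print(bot.current_clock(),"open mm",bot.current_opening()*92,"f along D,Y,Z",(f@D).round(2),(f@Y).round(2),f[2].round(2))
c=bot.read_camera("wrist"); cv2.imwrite("pics/n_w.png",c["pixels"])
E
```

```text
34.5083 [ 0.22  0.02 -0.18]
35.0833 open mm 28.900252783104204 f along D,Y,Z -0.56 5.14 10.17
```

View pics/n_w.png

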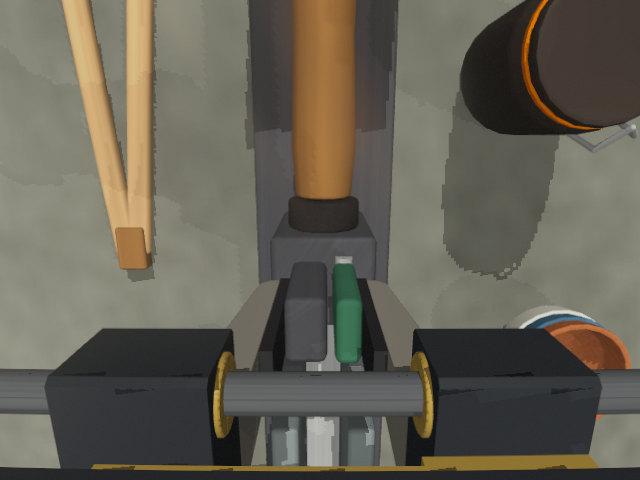

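Pinched: the opening reads 28.9 mm, where fully pinched is 29 mm. Dragging back.

```bash
python3 - <<'E'
from h import *
x0=.1446
P=lambda s:tip(x0-s,.0005,.117)
for s in(.012,.024,.036,.040):
    bot.line_to(P(s),max_speed=.06); f=bot.current_contact_force(); print(s,bot.current_clock(),(f@D).round(2),(f@Y).round(2),f[2].round(2),(bot.current_opening()*92).round(2))
s=.040
while s<.056:
    s+=.0015; bot.line_to(P(s),max_speed=.05); f=bot.current_contact_force(); print(round(s,4),bot.current_clock(),(f@D).round(2),f[2].round(2))
    if f@D>13: break
bot.hold(.1); f=bot.current_contact_force(); print(f@D,bot.current_opening()*92,(bot.current_ee_pos()-O)@D,bot.current_clock())
c=bot.read_camera("wrist"); cv2.imwrite("pics/o_w.png",c["pixels"])
c=bot.read_camera("top"); cv2.imwrite("pics/o_top.png",cv2.resize(c["pixels"][180:290,160:460],None,fx=2.667,fy=2.667,interpolation=2))
E
```

```text
Traceback (most recent call last):
AttributeError: 'float' object has no attribute 'round'
```

```bash
python3 - <<'E'
from h import *
x0=.1446
P=lambda s:tip(x0-s,.0005,.117)
r=lambda v:round(float(v),2)
for s in(.012,.024,.036,.040):
    bot.line_to(P(s),max_speed=.06); f=bot.current_contact_force(); print(s,r(bot.current_clock()),r(f@D),r(f@Y),r(f[2]),r(bot.current_opening()*92))
s=.040
while s<.056:
    s+=.0015; bot.line_to(P(s),max_speed=.05); f=bot.current_contact_force(); print(round(s,4),r(bot.current_clock()),r(f@D),r(f[2]))
    if f@D>13: break
bot.hold(.1); f=bot.current_contact_force(); print(f@D,bot.current_opening()*92,(bot.current_ee_pos()-O)@D,bot.current_clock())
c=bot.read_camera("wrist"); cv2.imwrite("pics/o_w.png",c["pixels"])
c=bot.read_camera("top"); cv2.imwrite("pics/o_top.png",cv2.resize(c["pixels"][180:290,160:460],None,fx=2.667,fy=2.667,interpolation=2))
E
```

```text
0.012 35.73 -2.33 5.6 11.53 28.26
0.024 36.08 -1.08 5.42 10.55 28.45
0.036 36.43 -2.17 5.65 10.59 28.5
0.04 36.68 0.43 5.63 10.89 28.61
0.0415 36.93 2.15 10.91
0.043 37.18 1.39 10.56
0.0445 37.43 2.27 10.27
0.046 37.68 2.7 11.25
0.0475 37.93 3.95 10.68
0.049 38.18 9.34 9.75
0.0505 38.43 14.44 10.11
13.71640581920373 28.513304620903458 0.09853976280646795 38.5333
```

View pics/o_w.png

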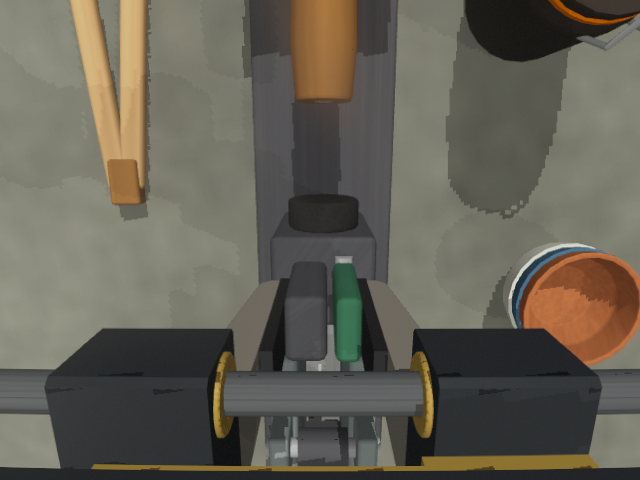

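View pics/o_top.png

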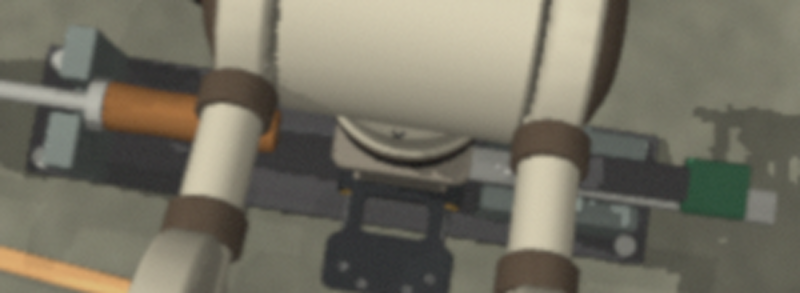

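The jaw is on its end stop: force rose from about 2 to 14 N after 48 mm, and the grip stays at the collar. Letting go and rising clear.

```bash
python3 - <<'E'
from h import *
bot.set_gripper(0.65,20); print(bot.current_clock(),bot.current_opening()*92)
bot.line_to(tip(.0945,.0005,.20),max_speed=.15)
p=tip(.0945,.0005,.20)
c=bot.read_camera("wrist"); cv2.imwrite("pics/p_w.png",c["pixels"])
bot.goto([.42,-.30,.25],ori(0,-1))
print(bot.current_clock(),bot.current_contact_force())
c=bot.read_camera("top"); cv2.imwrite("pics/p_top.png",cv2.resize(c["pixels"][100:330,80:480],None,fx=2,fy=2,interpolation=2))
cv2.imwrite("pics/p_top2.png",cv2.resize(c["pixels"][180:290,160:460],None,fx=2.667,fy=2.667,interpolation=2))
for s,ce,m in blobs(c["pixels"],(60,90,30),(95,255,255)):
    P=onz(c,ce,.145)[0]-O; print(s,ce.round(1),(P@D).round(4),(P@Y).round(4))
c=bot.read_camera("side"); cv2.imwrite("pics/p_side.png",c["pixels"])
E
```

```text
39.25 59.66742198030822
41.35 [ 0.48902888  0.46354727 -0.90470428]
[308 216  16  14 171] [315.5 221.8] 0.0979 -0.0131
[415 240  25  22 419] [428.2 250.6] -0.0791 0.0051
```

View pics/p_top2.png

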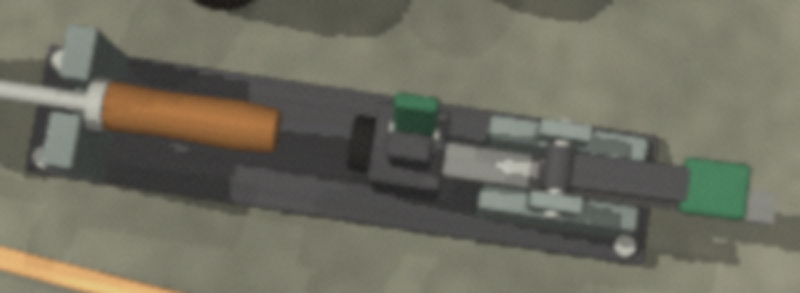

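View pics/p_w.png

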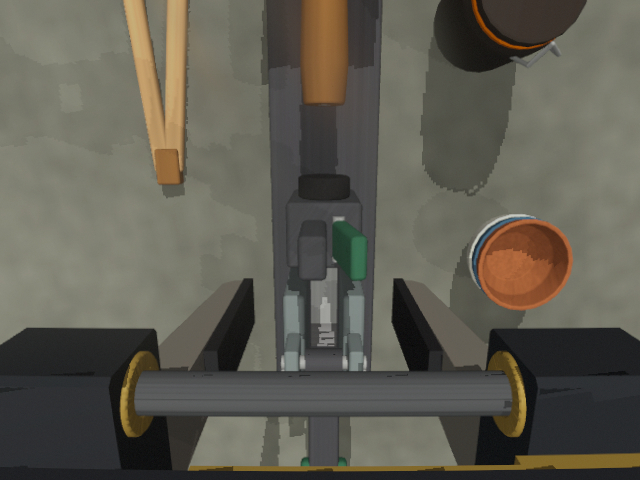

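View pics/p_side.png

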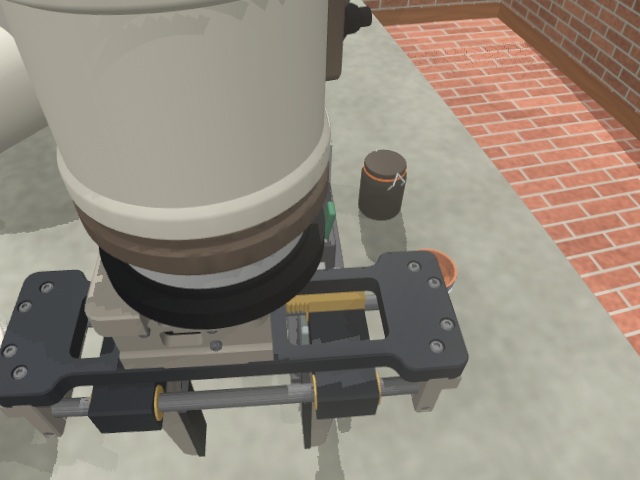

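The final views show the grip's front end against the collar (top crop x≈103) and the jaw at the pump end, with the lever sprung open at (415,113). The pad is up at its starting place, and bowls, jar and tongs look unmoved. Handing in.

```bash
python3 - <<'E'
from h import *
bot.job_done(); print(bot.current_clock())
E
```

```text
the job is handed in; nothing more can be done
the job is handed in; nothing more can be done
```

I pumped the grip home, squeezed it at about 15.5 N, pinched the release, slid the jaw fully back, let go, and handed the job in at about 41 s. No verdict is reported.

- **Pumping:** It took three full strokes and a fourth that stiffened. The last one reached 15.5 N (averaged, ±0.4 N) at about 0.35 rad, short of the 0.38 rad stop. The highest readings stayed well under 20 N.
- **Release:** The pinch closed to 28.9 mm, where fully pinched is 29 mm. I dragged the jaw until the force rose from about 2 to 14 N at the end stop, then opened the gripper and moved clear.
- **Last checks:** In the top view the grip meets the collar. The jaw sits 10.8 mm behind where it started, so its travel is about 0. The trigger is back up and the lever has sprung open. The bowls, jar and tongs look unmoved by eye; I did not measure their positions, and the arm hid most of the final side view.
- **Disagreements:**
  - The fingertips ended about 37 mm short of the TCP the interface reports. Three camera views and the contact height on the pad agreed on this, so I corrected for it throughout.
  - The jaw's travel with the grip home came out at about 45 mm, at the low end of the stated 45–70 mm range. The ladle did look set toward the pump head, which would explain it.
  - While the release was pinched, the wrist showed about 10 N upward and 5 N sideways. I put this down to friction and about 1 mm of misalignment.

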